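# Complete the socket rail in size order

### The arm

A 7-joint arm with a two-finger parallel gripper is mounted at the origin on the work surface. World frame = base frame: x ahead of the robot, y to its left, z up, the work surface at z = 0. Lengths are in m, angles in rad, forces in N, time in s.
With the tool pointing down it reaches from about 0.4 to 0.875 m from the base axis. Payload 19.3 kg.
Tool frame: the origin (TCP) lies midway between the tips of the shut fingers; the grasp point (between the pads) lies 19 mm behind it; z points along the fingers, y is the line along which they close (so a half turn about z gives the same grasp; the last joint's range is limited). The gripper opens to 85 mm and grips with 20 to 120 N. Pads are 22 mm wide; open, the fingers measure 114 mm over their backs; the gripper's body (76 mm by 85 mm) begins 54 mm behind the grasp point. The pads swing forward as they close: fully open they stand 13 mm farther back than shut.
Start: joints at [1.239, 0.521, -0.036, 1.599, 0.021, 1.021, -0.113], TCP at [0.162, -0.604, 0.231] pointing down, gripper open.
Joint ranges: [-2.91, 2.91], [-0.3, 2.13], [-1.5, 1.42], [0.17, 2.43], [-1.26, 4.41], [0.16, 1.93], [-2.52, 2.52]. Speed limits (rad/s): [1.89, 1.89, 2.39, 2.39, 3.01, 3.01, 3.01].

### API

Orientations are given as [roll, pitch, yaw] about the fixed x, y, z axes, in that order (R = Rz(yaw) Ry(pitch) Rx(roll)).
In Python, from workcell import telemetry, grab_frame, calibration, bot, outline_of, landmark_of gives the robot as it stands. The module is installed in compiled form; this text tells all that it offers.
- The arm moves only by the shell command python3 -m inch 'ROWS' [FORCE]. ROWS is JSON, a list of rows, each a list of 7 numbers: the shift along the tool's x, y, z in m, then the turn, a rotation vector about the tool's x, y, z in rad, then the closure, from 0 (fully open) to 1 (shut). A call has 1 to 5 rows; each row shifts and turns the commanded pose from where the row before left it, along the tool's axes as they then stand; what a row does not reach is not made up. A row lasts 1/10 s, in which the tool goes at most 50 mm and 8.59 degrees, less where a joint would pass 70% of its speed; a pose out of reach is approached as far as the arm can. A call is refused whole if a number of a shift passes 0.05 or a number of a turn 0.15, either way. A call with a gripper value outside its range is refused whole. The fingers move at their own pace and stop on an object; FORCE is the grip in N (left out, the last holds). Time passes only in rows, so rows that do not move let the fingers close. It gives the time, the measured TCP pose, the force, the opening and the grip force at its end, in the units of the state.
- telemetry.observe(): the state, without advancing time (a new reading comes with each control period).
- grab_frame(name): name is "scene" or "top" or "wrist"; returns the picture (400x640x3 uint8, red, green, blue); there is no depth.
- calibration(name): a dict with "fovy" (degrees; the focal length in pixels is half the picture's height over the tangent of half this angle, whatever the lens; pixels are square), "cx", "cy" (the principal point, pixels), "pose" (4x4, takes a point from camera to world coordinates). Camera axes: x right, y down, z forward; pixel columns grow to the right and rows downward; lengths in m; the calibration is good to about 2 mm. The wrist camera is an equidistant fisheye: a pixel r from the principal point sees the ray r / f radians off the axis. A picture is of the moment at which its call begins: read the wrist's pose just before it. calibration takes no time and is no camera call; for the wrist camera it gives the pose at the moment of the call.
- bot.job_done(): hands the job in; it is judged then, once.
Trained networks look in the newest picture that a camera, given by its name, has taken for a name from the list of things; names that differ only in an ending like _2 or _b are one class to them, and where a whole thing is asked for, a point or a joint stands for the part that bears it (a point fixed in the world has none). Each returns a list of dicts, best first, with "score" (0 to 1); they miss things now and then, are a little off and sometimes report something else, mostly with a low value. They report only what shows in the picture. A call takes as long as a camera call. They do not tell look-alikes from the thing itself.
- outline_of(label, camera): "region" (400x640 bool, what is visible of it) and "rect" ([left, top, right, bottom] in pixels, round what is visible of it).
- landmark_of(label, camera): "xy" ([column, row] in pixels: a listed point, or the origin of a listed thing).
The state is a dict: "clock": time; "qpos": joint angles; "qd": joint speeds; "joint_efforts": joint torques, N m; "position": TCP position; "tool_rot": TCP orientation; "force": force on the tool from outside, world axes, zero at the start; "moment": the same for the moment, N m; "grip_width": finger opening in m; "finger_force": force on a finger pad.
Only numpy, scipy, OpenCV 4.12 (cv2) and the standard library are available. Lean on these libraries where they do the work, as an engineer would, in place of code of your own. Each camera call takes 0.05 s, during which the arm holds its last target. There are 200 camera calls.

### The job

The two loose deep sockets in the black tray belong on the sloping socket rail. Click each of them fully home into one of the rail's empty spring clips so that all five sockets on the rail run in size order from one end to the other (one clip stays empty wherever the order leaves it). Leave the extension bar and everything else on the bench where it is.

Things in the scene. Friction and masses are not known exactly. Their poses are not given: they have to be found in the camera images.
- small_socket_center (a point): centre of the smaller loose steel deep socket, a plain cylinder of 24 mm diameter and 78 mm length, 0.1 to 0.3 kg, lying level in one of the tray's three channels, half-way up it; x = its long axis (level), either end may go uppermost on the rail. The tray floor lies 12 mm below this point; low ribs (4 mm high) near its ends keep it from rolling and leave its middle 46 mm free for fingers
- large_socket_center (a point): centre of the larger loose steel deep socket, a plain cylinder of 30 mm diameter and 78 mm length, 0.1 to 0.3 kg, lying level in one of the tray's three channels, half-way up it; x = its long axis (level), either end may go uppermost on the rail. The tray floor lies 15 mm below this point; low ribs (4 mm high) near its ends keep it from rolling and leave its middle 46 mm free for fingers
- gap_a_clip: empty spring clip of the rail. Origin: on the tops of its two black seats (26 mm up- and down-slope of it, 10 x 26 mm each), midway between them. x = down the slope, away from the robot: the line of a clipped socket's axis; y = along the rail; z = out of the slope, 30 degrees from vertical, leaning away from the robot. The three clips, gap_a, gap_b, gap_c, are alike
- gap_b_clip: second empty clip, like gap_a_clip. At each seat a pair of sprung jaws closes along y; their round lips are 20 mm above the seats and 16 mm apart at rest, flared above to 30 mm apart at 33 mm. Pushed in along -z (8 to 15 N) a socket spreads them until they click over it and hold it on the seats, its centre line its radius above the clip's origin
- gap_c_clip: third empty clip, like gap_a_clip. The rail's face is 14 mm below the seats, with free finger room at the middle between them; a ledge on the rail 45 mm down-slope of the middle stands 2 mm higher than the seats
- rail: grey socket rail sloping down away from the robot, 396 mm long, fixed to the bench, with six places in a row 64 mm apart along its y: three empty clips and three fixed sockets. Which place is which changes from start to start. Origin: under its middle, on the bench; x level, away from the robot
- smallest_socket: the smallest of the three steel deep sockets that sit firmly on the rail (cylinder of 20 mm diameter, 78 mm long; it does not come off). Origin: its centre; x = its axis, down the slope, y = along the rail, z = out of the slope. Its place in the row changes from start to start; the row may run either way
- middle_socket: the middle-sized of the three steel deep sockets that sit firmly on the rail (cylinder of 27 mm diameter, 78 mm long; it does not come off). Origin: its centre; x = its axis, down the slope, y = along the rail, z = out of the slope. Its place in the row changes from start to start; the row may run either way
- largest_socket: the largest of the three steel deep sockets that sit firmly on the rail (cylinder of 34 mm diameter, 78 mm long; it does not come off). Origin: its centre; x = its axis, down the slope, y = along the rail, z = out of the slope. Its place in the row changes from start to start; the row may run either way
- tray: black plastic tray, 110 x 220 mm, floor 4 mm thick, rim 12 mm high, fixed to the bench; three channels along its x, 70 mm apart along its y; they hold the two loose sockets and the extension bar in any arrangement. Origin: under its centre, on the bench
- wrench: wrench lying flat at the robot's side of the bench
- driver: screwdriver lying flat at the robot's side of the bench
- short_socket: short steel socket standing on end, 30 mm across and 30 mm high, between the rail and tray on the robot's side; origin under its foot
- spray: spray can, 66 mm across, 190 mm high, behind the rail and tray; origin under its foot
- tin: metal tin, 84 mm across, 75 mm high, behind the rail and tray; origin under its foot
- grease: small jar, 60 mm across, 70 mm high, behind the rail and tray; origin under its foot
- bar_center (a point): centre of a steel extension bar 70 mm long (13 mm thick, 17 mm collars) lying in the third channel of the tray
Things that resemble listed ones, but are neither listed nor needed, are in the scene too. What is shaped like the part that bears large_socket_center but blue or brown is not meant. What is shaped like the part that bears small_socket_center but green or turquoise is not meant.

How it is judged:
By the outcome, as a careful person would: the job done as asked, in the order asked, and still so for the second after the job is handed in, with the robot touching nothing.
It also fails if it takes over 61 s, if anything falls off the work surface, if the arm or the gripper's body presses on something with over 40 N, if the wrist force passes 120 N, or if a joint passes its speed limit or range.

## Working session

There is one attempt and no reset: what is moved stays moved. The work goes in short steps, Python scripts to look and compute and a shell command to move; the robot and the scene stay as the last step left them, time stands still between calls to the robot, and variables do not carry over. Pictures are saved under pics/ and viewed, at most 10 in all, crops included, and the job is handed in when it is done.

```bash
mkdir -p pics
python3 - <<'E'
from workcell import *
import cv2,numpy as np
for n in("scene","top"):
    im=grab_frame(n); cv2.imwrite(f"pics/{n}0.png",im[:,:,::-1])
    c=calibration(n);print(n,c["fovy"],c["cx"],c["cy"],np.round(c["pose"],3).tolist())
    for l in["small_socket_center","large_socket_center","bar_center","gap_a_clip","rail","smallest_socket","middle_socket","largest_socket","tray"]:
        print(l,[(round(d["score"],2),np.round(d["xy"],1).tolist()) for d in landmark_of(l,n)][:5])
print(telemetry.observe())
E
```

```text
scene 49.67108146462469 315.70645600960233 208.53604525503505 [[-0.584, 0.649, -0.488, 1.032], [0.812, 0.478, -0.336, 0.291], [0.015, -0.592, -0.806, 0.839], [0.0, 0.0, 0.0, 1.0]]
small_socket_center [(0.8, [172.8, 181.6]), (0.77, [233.9, 175.8]), (0.64, [211.8, 135.6])]
large_socket_center [(0.95, [278.9, 196.3]), (0.89, [306.6, 260.9]), (0.68, [312.1, 163.4])]
bar_center [(0.35, [256.5, 188.0])]
gap_a_clip [(0.74, [342.1, 213.2])]
rail [(0.68, [403.1, 258.8]), (0.29, [280.3, 197.5])]
smallest_socket [(0.4, [348.2, 199.4])]
middle_socket []
largest_socket [(0.47, [455.3, 266.0])]
tray [(0.66, [262.9, 312.6]), (0.62, [255.5, 186.6])]
top 42.78999966446561 323.2510647628813 202.06503448932264 [[-0.023, -0.997, 0.075, 0.486], [-1.0, 0.023, -0.004, -0.039], [0.002, -0.075, -0.997, 1.229], [0.0, 0.0, 0.0, 1.0]]
small_socket_center [(0.58, [421.8, 200.0]), (0.56, [482.1, 228.2])]
large_socket_center [(0.97, [365.4, 209.8]), (0.89, [364.2, 269.0]), (0.84, [296.2, 168.3])]
bar_center [(0.57, [391.7, 207.3]), (0.36, [408.4, 293.5]), (0.23, [391.3, 210.2])]
gap_a_clip [(0.76, [292.1, 222.8]),
[... 159 characters left out ...]
)]
{'clock': 1.0, 'qpos': array([ 1.23876372,  0.52141336, -0.03627929,  1.59948765,  0.02117733,
        1.02109134, -0.11279796]), 'qd': array([-0.00094686,  0.00046118, -0.0003369 ,  0.001189  ,  0.00212013,
       -0.00017001, -0.00139407]), 'joint_efforts': array([-1.49907402e-03, -9.26877737e+01,  1.97791770e+00, -3.70255852e+01,
        1.79942331e-02,  1.78827511e-03, -2.19805486e-05]), 'position': array([ 0.16175337, -0.60370574,  0.23128711]), 'tool_rot': array([-3.14157610e+00, -9.23588216e-06,  2.61761696e-01]), 'force': array([-0.0066354 ,  0.22007426,  0.30630679]), 'moment': array([ 0.00068185, -0.02673948,  0.01733091]), 'finger_force': 0.0, 'grip_width': 0.08488274266141169}
```

View pics/top0.png

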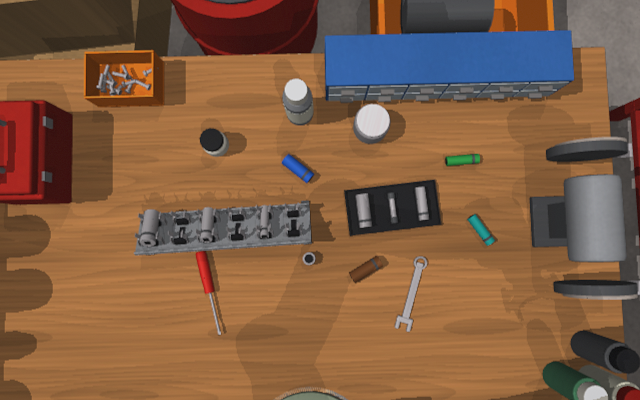

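View pics/scene0.png

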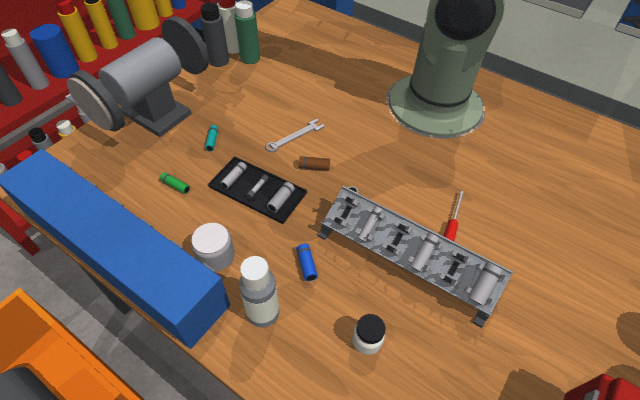

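```bash
cat > h.py <<'E'
import numpy as np,cv2
from workcell import *
from scipy.spatial.transform import Rotation as R
from scipy.optimize import least_squares
def cam(n):
    c=calibration(n); return dict(f=200/np.tan(np.radians(c["fovy"]/2)),c=np.array([c["cx"],c["cy"]]),P=np.array(c["pose"]),fish=n=="wrist")
def proj(C,X):
    X=np.atleast_2d(X); p=(X-C["P"][:3,3])@C["P"][:3,:3]
    if C["fish"]:
        r=np.linalg.norm(p[:,:2],axis=1)+1e-12; th=np.arctan2(r,p[:,2]); return C["c"]+C["f"]*th[:,None]*p[:,:2]/r[:,None]
    return C["c"]+C["f"]*p[:,:2]/p[:,2:]
def ray(C,uv):
    d=(np.array(uv,float)-C["c"])/C["f"]
    if C["fish"]:
        t=np.linalg.norm(d)+1e-12; v=np.r_[d/t*np.sin(t),np.cos(t)]
    else: v=np.r_[d,1]
    return C["P"][:3,3],C["P"][:3,:3]@(v/np.linalg.norm(v))
def atz(C,uv,z):
    o,v=ray(C,uv); return o+v*(z-o[2])/v[2]
def tri(obs): # [(C,uv)]
    A=np.zeros((3,3));b=np.zeros(3);rs=[ray(*o) for o in obs]
    for o,v in rs: M=np.eye(3)-np.outer(v,v);A+=M;b+=M@o
    X=np.linalg.solve(A,b); return X,[np.linalg.norm(np.cross(X-o,v))*1000 for o,v in rs]
def tool():
    s=telemetry.observe(); return np.array(s["position"]),R.from_euler("xyz",s["tool_rot"]).as_matrix()
def togo(pos,Rm):
    p,r=tool(); 
    return "shift(tool) mm",np.round(r.T@(pos-p)*1000,1),"rotvec(tool)",np.round(R.from_matrix(r.T@Rm).as_rotvec(),4)
E
python3 - <<'E'
from h import *
T=cam("top");S=cam("scene")
np.set_printoptions(precision=4,suppress=True)
for n,a,z in[("large",(364.5,209.8),.019),("small",(421.8,203),.016),("bar",(391.7,207.3),.0125),("tray",(392.6,207.9),0),("rail",(224.2,225),0)]: print(n,atz(T,a,z))
for n,a,z in[("large",(278.9,196.3),.019),("small",(233.9,175.8),.016),("rail",(403.1,258.8),.0),("tray",(255.5,186.6),0)]: print("S",n,atz(S,a,z))
print(tri([(T,(292.1,222.8)),(S,(342.1,213.2))]))
c=calibration("wrist");C=cam("wrist");p,r=tool();print(C["f"],C["c"],"cam in tool",r.T@(C["P"][:3,3]-p),r.T@C["P"][:3,:3])
print(r)
for l in["small_socket_center","large_socket_center"]:
  for n in("top",):
    grab_frame(n)
    for d in outline_of(l,n):
        ys,xs=np.nonzero(d["region"]);print(l,n,round(d["score"],2),d["rect"],cv2.minAreaRect(np.c_[xs,ys].astype(np.float32)))
E
```

```text
large [ 0.5561 -0.1415  0.019 ]
small [ 0.5693 -0.2788  0.016 ]
bar [ 0.5609 -0.2072  0.0125]
tray [ 0.5602 -0.211   0.    ]
rail [0.5283 0.1955 0.    ]
S large [ 0.5583 -0.143   0.019 ]
S small [ 0.5724 -0.2752  0.016 ]
S rail [0.5214 0.1796 0.    ]
S tray [ 0.558  -0.2192  0.    ]
(array([0.5305, 0.0244, 0.0558]), [np.float64(5.24756600981287), np.float64(5.247566009812816)])
309.70691628693146 [317.608  201.3474] cam in tool [ 0.0674  0.0003 -0.1415] [[ 0.0002 -0.9627 -0.2706]
 [ 1.      0.0005 -0.001 ]
 [ 0.0011 -0.2706  0.9627]]
[[ 0.9659  0.2588  0.    ]
 [ 0.2588 -0.9659  0.    ]
 [ 0.     -0.     -1.    ]]
small_socket_center top 0.82 [412.5, 187.4, 429.3, 222.9] ((421.7908630371094, 203.39683532714844), (33.240169525146484, 10.088455200195312), 82.56858825683594)
small_socket_center top 0.67 [467.9, 215.0, 494.2, 245.8] ((480.760009765625, 229.6800079345703), (34.399993896484375, 9.999999046325684), 53.13010025024414)
small_socket_center top 0.26 [395.3, 257.2, 424.4, 328.0] ((412.3019104003906, 292.9433898925781), (15.659103393554688, 74.44940948486328), 15.945395469665527)
large_socket_center top 0.8 [348.5, 259.3, 380.4, 282.6] ((365.052490234375, 269.7770690917969), (14.009130477905273, 34.65842819213867), 58.24052047729492)
large_socket_center top 0.66 [282.4, 156.3, 313.4, 185.1] ((297.2713317871094, 168.5563201904297), (33.254241943359375, 11.938478469848633), 38.290164947509766)
large_socket_center top 0.6 [360.1, 193.1, 374.7, 231.9] ((363.8353576660156, 211.01829528808594), (34.45464324951172, 14.466531753540039), 83.6598129272461)
large_socket_center top 0.18 [169.3, 212.1, 188.0, 242.3] ((178.96038818359375, 225.8960418701172), (16.219106674194336, 22.885854721069336), 5.710593223571777)
```

```bash
M="python3 -m inch"
$M '[[0.0286,-0.0195,-0.0067,0,0,0,0],[0.0286,-0.0195,-0.0067,0,0,0,0],[0.0286,-0.0195,-0.0067,0,0,0,0],[0.0286,-0.0195,-0.0067,0,0,0,0],[0.0286,-0.0195,-0.0067,0,0,0,0]]'
$M '[[0.0286,-0.0195,-0.0067,0,0,0,0],[0.0286,-0.0195,-0.0067,0,0,0,0],[0.0286,-0.0195,-0.0067,0,0,0,0],[0.0286,-0.0195,-0.0067,0,0,0,0],[0.0286,-0.0195,-0.0067,0,0,0,0]]'
$M '[[0.0286,-0.0195,-0.0067,0,0,0,0],[0.0286,-0.0195,-0.0067,0,0,0,0],[0.0286,-0.0195,-0.0067,0,0,0,0],[0.0286,-0.0195,-0.0067,0,0,0,0],[0.0286,-0.0195,-0.0067,0,0,0,0]]'
$M '[[0,0,0,0,0,0.055,0.5],[0,0,0,0,0,0.055,0.5],[0,0,0,0,0,0.055,0.5],[0,0,0,0,0,0,0.5],[0,0,0,0,0,0,0.5]]'
python3 - <<'E'
from h import *
np.set_printoptions(precision=4,suppress=True)
C=cam("wrist");im=grab_frame("wrist");cv2.imwrite("pics/w1.png",im[:,:,::-1])
for l in["small_socket_center","large_socket_center","bar_center","tray"]:
    print(l,[(round(d["score"],2),np.round(d["xy"],1),atz(C,d["xy"],{"s":.016,"l":.019,"b":.0125,"t":0}[l[0]])) for d in landmark_of(l,"wrist")][:4])
for l in["small_socket_center","large_socket_center"]:
    for d in outline_of(l,"wrist")[:3]:
        ys,xs=np.nonzero(d["region"]);P=np.array([atz(C,q,.02)[:2] for q in np.c_[xs,ys]]).astype(np.float32)*1000;print(l,round(d["score"],2),d["rect"],cv2.minAreaRect(P))
E
```

```text
clock: 1.7
position: [0.2754, -0.4714, 0.2652]
tool_rot: [3.141, -0.0, 0.262]
force: [0.3, -1.0, -0.1]
grip_width: 0.0853
finger_force: 0.0
clock: 2.2
position: [0.3883, -0.3402, 0.2988]
tool_rot: [3.141, -0.0, 0.262]
force: [-0.5, 0.3, 0.1]
grip_width: 0.0853
finger_force: 0.0
clock: 2.7
position: [0.5012, -0.209, 0.3322]
tool_rot: [3.141, -0.0, 0.262]
force: [-0.5, -1.0, 0.3]
grip_width: 0.0849
finger_force: 0.0
clock: 3.2
position: [0.5004, -0.2101, 0.3318]
tool_rot: [3.142, -0.0, 0.098]
force: [0.3, 0.3, 0.4]
grip_width: 0.0428
finger_force: 0.0
small_socket_center [(0.93, array([366.3, 123.8]), array([ 0.5647, -0.2758,  0.016 ])), (0.73, array([438.1,  67.5]), array([ 0.6686, -0.378 ,  0.016 ])), (0.63, array([448. , 173.3]), array([ 0.5062, -0.4182,  0.016 ]))]
large_socket_center [(0.76, array([271.2, 124.9]), array([ 0.5493, -0.137 ,  0.019 ])), (0.71, array([180.8,  48.5]), array([0.6633, 0.0181, 0.019 ])), (0.56, array([267.6, 210. ]), array([ 0.4189, -0.1403,  0.019 ]))]
bar_center [(0.98, array([322.7, 122.9]), array([ 0.5587, -0.2119,  0.0125]))]
tray [(0.91, array([322.
[... 267 characters left out ...]
37951660156, -413.4590759277344), (83.98046875, 24.994747161865234), 34.70014190673828)
small_socket_center 0.68 [415.0, 56.5, 461.8, 79.3] ((669.68017578125, -377.4962463378906), (23.49574089050293, 83.60574340820312), 3.8327555656433105)
large_socket_center 0.96 [245.6, 192.0, 297.2, 226.4] ((418.31103515625, -140.45750427246094), (33.706661224365234, 85.17829132080078), 27.010623931884766)
large_socket_center 0.78 [260.6, 94.5, 283.2, 147.2] ((554.5645141601562, -139.2955780029297), (81.41506958007812, 32.75212097167969), 4.761600017547607)
large_socket_center 0.7 [160.9, 29.7, 206.3, 73.1] ((659.9309692382812, 13.757793426513672), (90.5980453491211, 29.64812660217285), 49.49371337890625)
```

View pics/w1.png

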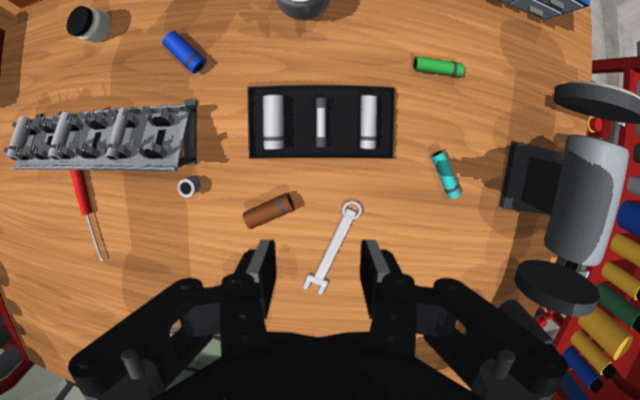

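```bash
M="python3 -m inch"
$M '[[0.0088,-0.0092,0.033,0,0,0,0.5],[0.0088,-0.0092,0.033,0,0,0,0.5],[0.0088,-0.0092,0.033,0,0,0,0.5],[0.0088,-0.0092,0.033,0,0,0,0.5],[0.0088,-0.0092,0.033,0,0,0,0.5]]' 
$M '[[0.0088,-0.0092,0.033,0,0,0,0.5],[0.0088,-0.0092,0.033,0,0,0,0.5],[0,0,0,0,0,0,0.5],[0,0,0,0,0,0,0.5]]'
python3 - <<'E'
from h import *
np.set_printoptions(precision=4,suppress=True)
C=cam("wrist");im=grab_frame("wrist");cv2.imwrite("pics/w2.png",im[:,:,::-1])
for l,z in[("small_socket_center",.016),("large_socket_center",.019),("bar_center",.0125)]:
    print(l,[(round(d["score"],2),np.round(d["xy"],1),atz(C,d["xy"],z)) for d in landmark_of(l,"wrist")][:4])
for l in["small_socket_center","large_socket_center"]:
    for d in outline_of(l,"wrist")[:3]:
        ys,xs=np.nonzero(d["region"]);P=np.array([atz(C,q,.02)[:2] for q in np.c_[xs,ys]]).astype(np.float32)*1000;print(l,round(d["score"],2),d["rect"],cv2.minAreaRect(P))
E
```

```text
clock: 4.05
position: [0.54, -0.1598, 0.1656]
tool_rot: [-3.142, -0.0, 0.097]
force: [0.7, -0.2, 0.1]
grip_width: 0.0425
finger_force: 0.0
clock: 4.45
position: [0.5554, -0.1403, 0.1012]
tool_rot: [-3.141, 0.001, 0.097]
force: [-0.1, 0.4, 1.1]
grip_width: 0.0427
finger_force: 0.0
small_socket_center [(0.98, array([479.2, 204.7]), array([ 0.5694, -0.2755,  0.016 ])), (0.94, array([566. , 271.1]), array([ 0.5066, -0.4184,  0.016 ])), (0.74, array([577.6, 113.2]), array([ 0.6691, -0.3762,  0.016 ]))]
large_socket_center [(0.88, array([314.9, 206.5]), array([ 0.5557, -0.1384,  0.019 ])), (0.85, array([138.6,  63.4]), array([0.6597, 0.0131, 0.019 ])), (0.62, array([303.4, 345.4]), array([ 0.418 , -0.1405,  0.019 ]))]
bar_center [(0.83, array([405.6, 207.7]), array([ 0.5597, -0.2106,  0.0125]))]
small_socket_center 0.96 [460.3, 159.2, 498.9, 253.5] ((567.8958740234375, -275.8551025390625), (83.40516662597656, 29.377689361572266), 6.690268516540527)
small_socket_center 0.95 [548.9, 239.2, 571.2, 302.1] ((506.5686340332031, -407.6348876953125), (98.764404296875, 29.09467124938965), 35.09285354614258)
small_socket_center 0.76 [544.8, 90.5, 605.9, 128.1] ((670.2687377929688, -372.7978210449219), (24.016223907470703, 96.33295440673828), 3.3518483638763428)
large_socket_center 0.75 [294.7, 155.9, 335.2, 259.8] ((552.6486206054688, -139.4784698486328), (84.38026428222656, 29.71249008178711), 5.585264682769775)
large_socket_center 0.69 [99.3, 26.1, 181.2, 107.1] ((660.2744140625, 13.78548812866211), (92.82197570800781, 31.522308349609375), 49.908935546875)
large_socket_center 0.58 [298.5, 316.3, 345.4, 336.8] ((439.39959716796875, -152.9508056640625), (20.620386123657227, 43.930397033691406), 26.808897018432617)
```

View pics/w2.png

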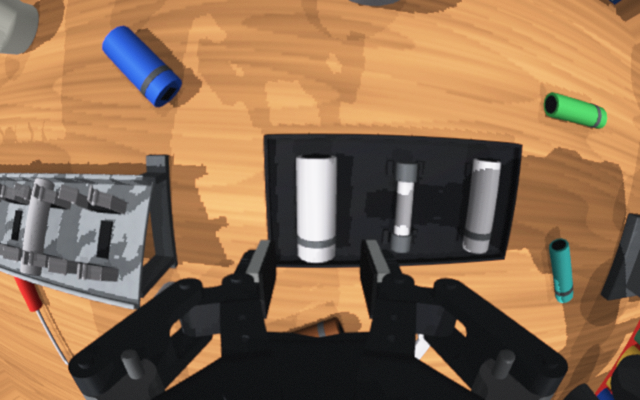

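```bash
M="python3 -m inch"
$M '[[0,-0.0013,0.02,0,0,0,0.56],[0,0,0.02,0,0,0,0.56],[0,0,0.02,0,0,0,0.56],[0,0,0.015,0,0,0,0.56],[0,0,0.01,0,0,0,0.56]]' 
$M '[[0,0,0.006,0,0,0,0.56],[0,0,0.004,0,0,0,0.56],[0,0,0,0,0,0,0.56]]'
$M '[[0,0,0,0,0,0,0.62],[0,0,0,0,0,0,0.7],[0,0,0,0,0,0,0.8],[0,0,0,0,0,0,0.8],[0,0,0,0,0,0,0.8]]' 80
```

```text
clock: 5.25
position: [0.5552, -0.1389, 0.0151]
tool_rot: [-3.142, 0.0, 0.097]
force: [0.8, 0.9, -0.2]
grip_width: 0.0372
finger_force: 0.0
clock: 5.55
position: [0.5555, -0.1388, 0.0058]
tool_rot: [-3.142, -0.0, 0.097]
force: [-1.1, -0.3, -0.3]
grip_width: 0.0376
finger_force: 0.0
clock: 6.05
position: [0.5557, -0.1389, 0.0067]
tool_rot: [3.141, -0.001, 0.097]
force: [-2.1, 0.9, 7.9]
grip_width: 0.0275
finger_force: 78.3
```

```bash
M="python3 -m inch"
$M '[[0,0,-0.005,0,0,0,0.8],[0,0,-0.02,0,0,0,0.8],[0,0,-0.035,0,0,0,0.8],[0,0,-0.04,0,0,0,0.8],[0,0,-0.04,0,0,0,0.8]]' 
$M '[[0,0,-0.04,0,0,0,0.8],[0,-0.04,-0.04,0,0,0,0.8],[0,-0.045,-0.02,0,0,0,0.8],[0,-0.045,0,0,0,0,0.8],[0,-0.03,0,0,0,0,0.8]]'
python3 - <<'E'
from h import *
np.set_printoptions(precision=4,suppress=True)
print(tool()[0]);C=cam("wrist");im=grab_frame("wrist");cv2.imwrite("pics/w3.png",im[:,:,::-1])
T=cam("top");S=cam("scene")
for l in["gap_a_clip","smallest_socket","middle_socket","largest_socket","rail"]:
    print(l,[(round(d["score"],2),np.round(d["xy"],1)) for d in landmark_of(l,"wrist")][:5])
for l in["smallest_socket","middle_socket","largest_socket","rail"]:
    for d in outline_of(l,"wrist")[:3]:print(l,round(d["score"],2),d["rect"])
E
```

```text
clock: 6.55
position: [0.555, -0.1387, 0.1477]
tool_rot: [-3.141, 0.0, 0.097]
force: [0.9, -1.1, -1.3]
grip_width: 0.0275
finger_force: 79.1
clock: 7.05
position: [0.54, 0.0189, 0.2426]
tool_rot: [-3.141, -0.002, 0.099]
force: [-0.7, 0.1, -1.6]
grip_width: 0.0275
finger_force: 79.3
[0.54   0.0189 0.2426]
gap_a_clip []
smallest_socket []
middle_socket []
largest_socket []
rail [(0.66, array([193.6, 171.8])), (0.53, array([489. , 177.3]))]
largest_socket 0.34 [295.3, 153.2, 327.6, 169.7]
rail 0.65 [53.2, 133.3, 348.2, 236.4]
```

View pics/w3.png

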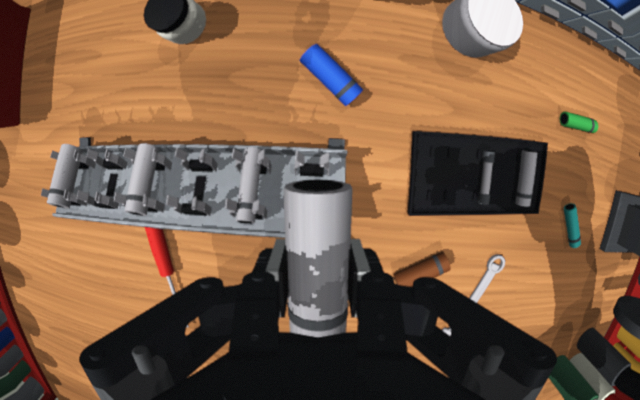

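```bash
M="python3 -m inch"
$M '[[0.002,-0.018,0,0,0,0.048,0.8],[0.004,-0.036,-0.001,0,0,0,0.8],[0.004,-0.042,-0.001,0,0,0,0.8],[0.004,-0.042,0.02,0,0,0,0.8],[0.004,-0.042,0.025,0,0,0,0.8]]' 
$M '[[0,0,0,0,-0.104,0,0.8],[0,0,0,0,-0.105,0,0.8],[0,0,0,0,-0.105,0,0.8],[0,0,0,0,-0.105,0,0.8],[0,0,0,0,-0.105,0,0.8]]' 
$M '[[0,0,0,0,0,0,0.8],[0,0,0,0,0,0,0.8]]'
python3 - <<'E'
from h import *
np.set_printoptions(precision=4,suppress=True)
print(tool()[0]);C=cam("wrist");im=grab_frame("wrist");cv2.imwrite("pics/w4.png",im[:,:,::-1]);np.save("Pw4.npy",C["P"])
for l in["gap_a_clip","smallest_socket","middle_socket","largest_socket","rail"]:
    print(l,[(round(d["score"],2),np.round(d["xy"],1)) for d in landmark_of(l,"wrist")][:5])
for l in["smallest_socket","middle_socket","largest_socket","gap_b_clip"]:
    for d in outline_of(l,"wrist")[:4]:print(l,round(d["score"],2),d["rect"])
E
```

```text
clock: 8.05
position: [0.5494, 0.1978, 0.1985]
tool_rot: [-3.141, -0.002, 0.047]
force: [1.1, 0.3, -2.4]
grip_width: 0.0275
finger_force: 79.3
clock: 8.55
position: [0.5492, 0.196, 0.1984]
tool_rot: [-3.141, 0.528, 0.048]
force: [0.5, 0.2, -2.1]
grip_width: 0.0279
finger_force: 79.7
clock: 8.75
position: [0.5489, 0.1963, 0.1973]
tool_rot: [-3.142, 0.523, 0.048]
force: [-0.8, 0.7, -1.4]
grip_width: 0.0275
finger_force: 79.7
[0.5489 0.1963 0.1973]
gap_a_clip [(0.81, array([494.9, 153.9]))]
smallest_socket []
middle_socket []
largest_socket []
rail [(0.77, array([326. , 109.2]))]
middle_socket 0.69 [271.2, 199.2, 284.4, 222.8]
middle_socket 0.51 [124.3, 75.1, 524.3, 201.8]
gap_b_clip 0.66 [338.4, 108.0, 396.0, 190.6]
gap_b_clip 0.27 [128.0, 75.1, 526.6, 201.0]
```

View pics/w4.png

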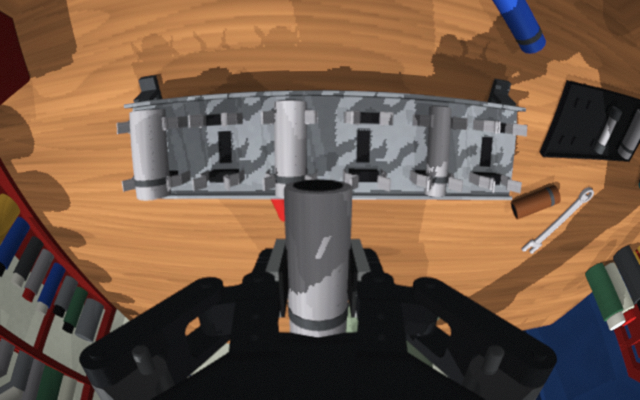

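Run:
```python
import cv2,numpy as np
im=cv2.imread("pics/w4.png")
a=cv2.resize(im[85:210,110:270],None,fx=5,fy=5,interpolation=cv2.INTER_CUBIC)[:,:]
b=cv2.resize(im[85:210,300:460],None,fx=5,fy=5,interpolation=cv2.INTER_CUBIC)
o=cv2.resize(np.vstack([a,b]),None,fx=.48,fy=.48,interpolation=cv2.INTER_AREA) if 0 else np.hstack([cv2.resize(im[85:210,185:265],None,fx=4.8,fy=4.8,interpolation=cv2.INTER_CUBIC),cv2.resize(im[85:210,325:405],None,fx=4.8,fy=4.8,interpolation=cv2.INTER_CUBIC)])
cv2.imwrite("pics/c1.png",o);print(o.shape)
g=im.max(2); m=(g<45).astype(np.uint8); m[:92]=0;m[205:]=0;m[:,:120]=0;m[:,525:]=0
n,_,st,ce=cv2.connectedComponentsWithStats(m)
for s,c in zip(st[1:],ce[1:]):
    if s[4]>25: print(s,np.round(c,1))
```

```text
(600, 768, 3)
[137  92  25   9 160] [149.3  95.5]
[488  92  27  13 232] [499.9  97.7]
[361 113  18  10 167] [369.5 117.2]
[206 114  14  11 134] [212.5 119.2]
[357 131  12  31 345] [362.9 146.2]
[219 132  12  31 349] [224.5 147. ]
[480 138  12  28 250] [485.7 151.7]
[209 169  30  13 231] [220.4 173.5]
[349 169  30  12 263] [365.3 173.7]
[169 171   9   5  39] [172.7 172.7]
[415 170  12   5  42] [420.8 171.6]
[474 172  27  12 114] [490.1 175.4]
[158 178   7   6  33] [161.3 181.1]
[293 179  50  13 461] [317.1 185.2]
```

View pics/c1.png

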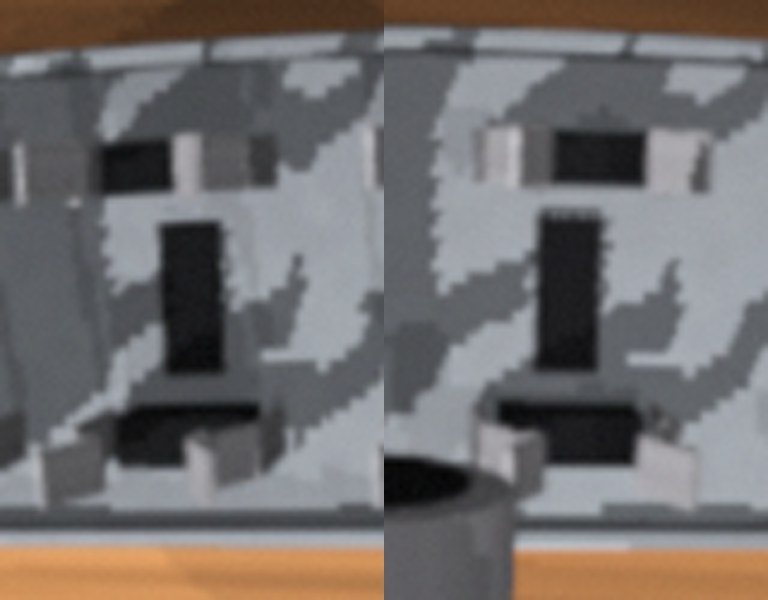

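```bash
cat > fit.py <<'E'
from h import *
np.set_printoptions(precision=4,suppress=True)
C=cam("wrist");C["P"]=np.load("Pw4.npy");T=cam("top");S=cam("scene")
def frame(yaw): return (R.from_euler("z",yaw)*R.from_euler("y",np.pi/6)).as_matrix()
# place index: large gap y=+.064 rel to clip at middle gap =0, last gap -.128 ; origin = gap px237
O=[]
for k,u,v in((1*.128,224.5,147.),(0,362.9,146.2),(-.128,485.7,151.7)): O.append(((0,k,-.014),u,v,1,1))
for k,u in((.128,224),(0,364.5),(-.128,None)):
    for x,v in((-.021,169),(-.031,181.5)): O.append(((x,k,0),u,v,0.7 if u else 0,1))
for k in(.128,0):
    t=0.6 if k else 0
    for x,v in((.021,123.5+t),(.031,113+t)): O.append(((x,k,0),0,v,0,1))
X=np.array([o[0] for o in O]);U=np.array([o[1:3] for o in O],dtype=object);U=np.array([[a or 0,b] for a,b in U],float);W=np.array([o[3:] for o in O],float)
f=lambda p:((proj(C,p[:3]+X@frame(p[3]).T)-U)*W).ravel()
r=least_squares(f,[.53,.145,.056,.048],loss="soft_l1");print(r.x);print(r.fun.reshape(-1,2).round(1).tolist())
p=r.x
for k in(.128,0,-.128):
    q=p[:3]+frame(p[3])@[0,k,0];print(q,"top",proj(T,q),"scene",proj(S,q))
np.save("rail.npy",p)
E
python3 fit.py
```

```text
[0.5233 0.1528 0.0647 0.0493]
[[1.8, -0.6], [0.1, -1.1], [-0.7, -1.4], [-0.6, 1.8], [-0.1, 0.0], [0.1, 1.1], [-0.1, -0.5], [0.0, 4.1], [0.0, 1.5], [0.0, 0.6], [0.0, 0.1], [0.0, -0.7], [0.0, -1.6]]
[0.517  0.2807 0.0647] top [[181.3552 229.9872]] scene [[453.5579 267.1093]]
[0.5233 0.1528 0.0647] top [[237.4983 225.9212]] scene [[397.0301 237.7618]]
[0.5296 0.025  0.0647] top [[293.5485 221.8619]] scene [[345.2043 210.8555]]
```

```bash
M="python3 -m inch"
$M '[[0,-0.01,0.02,0,0,0,0.8],[0,-0.01,0.025,0,0,0,0.8],[0,0,0,0,0,0,0.8],[0,0,0,0,0,0,0.8]]'
python3 - <<'E'
from h import *
np.set_printoptions(precision=4,suppress=True)
print(tool()[0]);C=cam("wrist");im=grab_frame("wrist")[:,:,::-1];cv2.imwrite("pics/w5.png",im);np.save("Pw5.npy",C["P"])
g=im.max(2); m=(g<45).astype(np.uint8); m[:50]=0;m[240:]=0
n,_,st,ce=cv2.connectedComponentsWithStats(m)
for s,c in zip(st[1:],ce[1:]):
    if s[4]>25: print(s,np.round(c,1))
cv2.imwrite("pics/c2.png",cv2.resize(im[60:240,90:490],None,fx=2,fy=2,interpolation=cv2.INTER_CUBIC))
print([(round(d["score"],2),np.round(d["xy"],1)) for d in landmark_of("gap_a_clip","wrist")])
E
```

```text
clock: 9.65
position: [0.5253, 0.2154, 0.1593]
tool_rot: [3.141, 0.524, 0.049]
force: [0.8, -0.7, -2.7]
grip_width: 0.0278
finger_force: 79.7
[0.5253 0.2154 0.1593]
[129  67  29  29 287] [145.4  86.4]
[525  78  30  29 435] [537.7  93.5]
[ 571   83   69   83 3923] [610.3 128.3]
[210 111  19  13 217] [219.4 117.5]
[399 112  20  13 235] [408.9 118.1]
[226 133  15  37 505] [232.6 151.1]
[389 133  15  37 505] [396.2 150.8]
[520 143  13  32 285] [526.4 158.9]
[214 177  36  15 377] [228.7 182.8]
[379 177  37  16 392] [399.6 183.8]
[166 178  11   8  70] [170.8 181.4]
[453 179  16   7  70] [461.4 181.2]
[293 180  50  12 451] [317.8 185.2]
[514 181  28   9 115] [529.1 183.9]
[153 189   9   7  51] [157.6 192.2]
[568 193  14   6  35] [574.5 195.3]
[538 213   6  13  44] [540.7 218.7]
[(0.87, array([537. , 162.8]))]
```

View pics/c2.png

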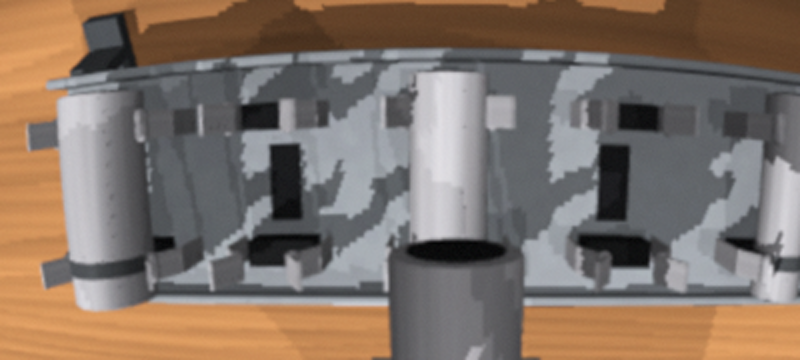

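```bash
cat > fit2.py <<'E'
from h import *
np.set_printoptions(precision=4,suppress=True)
T=cam("top");S=cam("scene");Cs=[]
for n in"45":
    c=cam("wrist");c["P"]=np.load(f"Pw{n}.npy");Cs.append(c)
def frame(yaw): return (R.from_euler("z",yaw)*R.from_euler("y",np.pi/6)).as_matrix()
slots=[[(.128,224.5,147.),(0,362.9,146.2),(-.128,485.7,151.7)],[(.128,232.6,151.1),(0,396.2,150.8),(-.128,526.4,158.9)]]
up=[[(.128,168.7,181.7),(0,168.7,181.7)],[(.128,176.7,192),(0,176.7,193)]]
upc=[[(.128,224.0),(0,364.)],[(.128,231.7),(0,397.2)]]
dn=[[(.128,124.5,113.7),(0,122.7,112.7)],[(.128,123.5,110.7),(0,124.5,111.7)]]
for zin in(0,-.014):
    def f(p):
        F=frame(p[3]);e=[]
        P=lambda i,x,k,z:proj(Cs[i],p[:3]+F@[x,k,z])[0]
        for i in(0,1):
            for k,u,v in slots[i]: e+=list(P(i,p[4],k,-.014)-[u,v])
            for k,a,b in up[i]: e+=[P(i,-.021,k,zin)[1]-a,P(i,-.031,k,0)[1]-b]
            for k,u in upc[i]: e+=[P(i,-.026,k,0)[0]-u]
            for k,a,b in dn[i]: e+=[P(i,.021,k,0)[1]-a,P(i,.031,k,0)[1]-b]
        return e
    r=least_squares(f,[.53,.145,.056,.048,0],loss="soft_l1");p=r.x
    J=r.jac;print(zin,r.x,r.cost,np.sqrt(np.diag(np.linalg.inv(J.T@J))));print(r.fun.round(1).tolist())
    for k in(.128,0,-.128):
        q=p[:3]+frame(p[3])@[0,k,0];print(q,"top",proj(T,q),"scene",proj(S,q))
    if zin: np.save("rail.npy",p)
E
python3 fit2.py
```

```text
0 [ 0.5236  0.153   0.0654  0.0449 -0.0009] 11.303139431595408 [0.0008 0.0005 0.0011 0.0033 0.0005]
[1.3, -0.1, 0.0, -0.1, -0.7, -0.0, 1.8, -0.4, 1.5, -0.5, -1.2, 0.3, -0.2, -0.6, 0.1, -1.3, 1.2, -0.3, -0.3, 0.5, -1.1, -0.2, 2.5, 0.0, 3.1, -0.4, -1.0, 1.4, 0.3, -0.3, -0.2, -0.9]
[0.5179 0.2809 0.0654] top [[181.1762 229.5752]] scene [[453.552  267.3294]]
[0.5236 0.153  0.0654] top [[237.3634 225.7556]] scene [[397.0782 237.75  ]]
[0.5294 0.0252 0.0654] top [[293.4616 221.942 ]] scene [[345.3381 210.6499]]
-0.014 [ 0.5238  0.1531  0.0663  0.0448 -0.0005] 4.958222857994805 [0.0007 0.0004 0.0009 0.0031 0.0005]
[0.9, -0.1, 0.0, -0.1, -0.4, -0.0, -0.3, 0.1, -0.6, 0.1, -1.5, 0.3, 0.1, -0.2, 0.5, -1.0, 0.8, -0.3, -0.2, 0.5, -0.7, -0.2, -0.4, 0.7, 0.1, 0.3, -1.4, 1.5, 0.7, 0.1, 0.2, -0.5]
[0.518  0.281  0.0663] top [[181.0194 229.4995]] scene [[453.6886 267.2055]]
[0.5238 0.1531 0.0663] top [[237.2487 225.6821]] scene [[397.1606 237.6013]]
[0.5295 0.0253 0.0663] top [[293.389  221.8706]] scene [[345.3756 210.481 ]]
```

Run:
```python
from h import *
np.set_printoptions(precision=4,suppress=True)
C=cam("wrist");p,r=tool()
im=cv2.imread("pics/w5.png")
t=np.linspace(0,2*np.pi,73)
for dx in(-.004,0,.004):
  for dz in(-.016,-.012,-.008):
    c=np.c_[np.full(73,.039+dx),.015*np.cos(t),dz+.015*np.sin(t)]
    q=proj(C,p+c@r.T); n=np.c_[np.full(73,-.039+dx),.015*np.cos(t),dz+.015*np.sin(t)]; m=proj(C,p+n@r.T)
    print(dx,dz,"end cols",q[:,0].min(),q[:,0].max(),"rows",q[:,1].min(),q[:,1].max(),"near",m[:,0].min(),m[:,0].max(),m[:,1].max())
cv2.imwrite("pics/c3.png",cv2.resize(im[170:350,250:390],None,fx=3.3,fy=3.3,interpolation=cv2.INTER_CUBIC))
q=np.load("rail.npy")
F=(R.from_euler("z",q[3])*R.from_euler("y",np.pi/6)).as_matrix()
for k in(.128,0): print("TCP in clip",k,F.T@(p-q[:3])-[0,k,0], "rot err", R.from_matrix(r.T@F@np.diag([1,-1,-1])).as_rotvec())
```

```text
-0.004 -0.016 end cols 280.7303157280729 352.6030213934697 rows 188.36818379481554 206.98252708096248 near 288.0236407771564 345.4688409528936 361.06537862245693
-0.004 -0.012 end cols 281.80603174072746 351.59496903159004 rows 186.4391430317988 203.9772626148198 near 288.6192234845231 344.91874141822484 355.5420746162991
-0.004 -0.008 end cols 282.822708750447 350.6423102253784 rows 184.60916448762768 201.16012946330162 near 289.196053650031 344.3858922033256 350.21388270373836
0 -0.016 end cols 280.44651769057975 352.88602927646656 rows 179.94579403196616 196.57016689070366 near 287.6366269397126 345.8443228616245 355.3914973728919
0 -0.012 end cols 281.5438988556086 351.85707880518146 rows 178.2292724194358 193.87818660104762 near 288.25331553124903 345.27423987630425 349.8736328810256
0 -0.008 end cols 282.58003120464457 350.88563400496645 rows 176.6018899011551 191.35765901917168 near 288.84990027321686 344.7226749575459 344.55750567311264
0.004 -0.016 end cols 280.18148292453645 353.1514059902397 rows 171.42698729703145 185.96909863335216 near 287.2462898657988 346.22323294405646 349.50788765957157
0.004 -0.012 end cols 281.2991314324753 352.10286545851443 rows 169.93038349675024 183.6080027702622 near 287.8847659310187 345.63250782183917 344.00346801884206
0.004 -0.008 end cols 282.3534479862726 351.1138245664073 rows 168.512267150608 181.39960231364032 near 288.50169861663903 345.0616524955054 338.7073113539768
TCP in clip 0.128 [-0.0424 -0.0663  0.0836] rot err [ 0.0016 -0.0009  0.0028]
TCP in clip 0 [-0.0424  0.0617  0.0836] rot err [ 0.0016 -0.0009  0.0028]
```

View pics/c3.png

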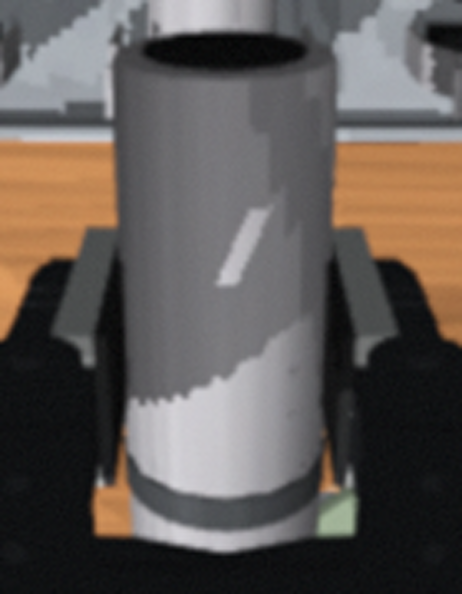

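```bash
M="python3 -m inch"
$M '[[0.011,-0.017,0,0.0016,0,0.0028,0.8],[0.016,-0.025,0,0,0,0,0.8],[0.016,-0.025,0,0,0,0,0.8],[0,0,0.01,0,0,0,0.8],[0,0,0.02,0,0,0,0.8]]' 100
$M '[[0,0,0.014,0,0,0,0.8],[0,0,0,0,0,0,0.8],[0,0,0,0,0,0,0.8]]'
python3 - <<'E'
from h import *
np.set_printoptions(precision=4,suppress=True)
p,r=tool();q=np.load("rail.npy");F=(R.from_euler("z",q[3])*R.from_euler("y",np.pi/6)).as_matrix()
s=telemetry.observe()
print("TCP in clip",F.T@(p-q[:3])-[0,.128,0],"rot", R.from_matrix(r.T@F@np.diag([1,-1,-1])).as_rotvec(),"F clip",F.T@s["force"],s["moment"])
E
```

```text
clock: 10.25
position: [0.5455, 0.2839, 0.1121]
tool_rot: [-3.14, 0.521, 0.046]
force: [1.0, 0.3, -1.9]
grip_width: 0.0268
finger_force: 101.3
clock: 10.55
position: [0.5382, 0.2827, 0.1004]
tool_rot: [-3.142, 0.523, 0.045]
force: [0.0, 0.6, -2.0]
grip_width: 0.0273
finger_force: 101.3
TCP in clip [0.0004 0.0008 0.0396] rot [-0.0001 -0.0006  0.0001] F clip [ 1.0415  0.5524 -1.7434] [ 0.0794 -0.7396 -0.0211]
```

```bash
M="python3 -m inch"
g(){ grep -E 'position|force|width' ; }
$M '[[0,0,0.006,0,0,0,0.8],[0,0,0.004,0,0,0,0.8]]'|g
$M '[[0,0,0.005,0,0,0,0.8],[0,0,0,0,0,0,0.8]]'|g
$M '[[0,0,0.005,0,0,0,0.8],[0,0,0,0,0,0,0.8]]'|g
$M '[[0,0,0.004,0,0,0,0.8],[0,0,0,0,0,0,0.8]]'|g
python3 - <<'E'
from h import *
np.set_printoptions(precision=4,suppress=True)
p,r=tool();q=np.load("rail.npy");F=(R.from_euler("z",q[3])*R.from_euler("y",np.pi/6)).as_matrix()
s=telemetry.observe()
print("TCP in clip",F.T@(p-q[:3])-[0,.128,0],"F clip",F.T@s["force"],s["moment"])
E
```

```text
position: [0.5326, 0.2828, 0.0911]
force: [0.2, 0.4, -1.0]
grip_width: 0.0269
finger_force: 101.3
position: [0.5299, 0.2826, 0.0865]
force: [0.7, -0.9, -2.8]
grip_width: 0.0269
finger_force: 101.8
position: [0.5279, 0.2826, 0.0825]
force: [4.3, 0.7, 2.1]
grip_width: 0.0271
finger_force: 102.4
position: [0.526, 0.2826, 0.0791]
force: [5.4, -0.4, 2.2]
grip_width: 0.0274
finger_force: 102.5
TCP in clip [0.0006 0.0012 0.0152] F clip [ 3.5956 -0.6661  4.6009] [-0.0397 -1.1714  0.0901]
```

```bash
M="python3 -m inch"
g(){ grep -E 'position|force:|width' ; }
$M '[[0,0,0.003,0,0,0,0.8],[0,0,0,0,0,0,0.8]]'|g
$M '[[0,0,0.003,0,0,0,0.8],[0,0,0,0,0,0,0.8]]'|g
$M '[[0,0,0.003,0,0,0,0.8],[0,0,0,0,0,0,0.8]]'|g
$M '[[0,0,0.002,0,0,0,0.8],[0,0,0,0,0,0,0.8]]'|g
python3 - <<'E'
from h import *
np.set_printoptions(precision=4,suppress=True)
p,r=tool();q=np.load("rail.npy");F=(R.from_euler("z",q[3])*R.from_euler("y",np.pi/6)).as_matrix()
s=telemetry.observe()
print("TCP in clip",F.T@(p-q[:3])-[0,.128,0],"F clip",F.T@s["force"],s["moment"])
E
```

```text
position: [0.5243, 0.2824, 0.0764]
force: [5.1, -0.0, 1.7]
grip_width: 0.0271
finger_force: 102.5
position: [0.5223, 0.2823, 0.0733]
force: [3.5, 1.0, -0.6]
grip_width: 0.0271
finger_force: 102.2
position: [0.5205, 0.2823, 0.0706]
force: [1.3, 0.1, -2.9]
grip_width: 0.027
finger_force: 101.9
position: [0.5205, 0.2823, 0.0704]
force: [5.5, -2.2, 15.9]
grip_width: 0.0269
finger_force: 104.0
TCP in clip [0.0001 0.0012 0.0048] F clip [-3.2917 -2.4184 16.4456] [-0.5094  0.1626  0.2962]
```

```bash
M="python3 -m inch"
g(){ grep -E 'clock|position|force:|width' ; }
$M '[[0,0,0.002,0,0,0,0.8],[0,0,0,0,0,0,0.8]]'|g
$M '[[0,0,-0.002,0,0,0,0.7],[0,0,-0.002,0,0,0,0.6],[0,0,0,0,0,0,0.53],[0,0,0,0,0,0,0.53],[0,0,0,0,0,0,0.53]]'|g
$M '[[0,0,-0.01,0,0,0,0.53],[0,0,-0.02,0,0,0,0.53],[0,0,-0.035,0,0,0,0.53],[0,0,-0.04,0,0,0,0.53],[-0.02,0.02,-0.02,0,0,0,0.53]]'|g
$M '[[0,0,0,0,0,0,0.53],[0,0,0,0,0,0,0.53]]'|g
python3 - <<'E'
from h import *
np.set_printoptions(precision=4,suppress=True)
C=cam("wrist");im=grab_frame("wrist")[:,:,::-1];cv2.imwrite("pics/w6.png",im)
p,r=tool();q=np.load("rail.npy");F=(R.from_euler("z",q[3])*R.from_euler("y",np.pi/6)).as_matrix()
# expected outline of a seated 30mm socket
t=np.linspace(0,2*np.pi,73)
for z in(.015,.02,.03):
  for x in(.039,-.039):
    m=proj(C,q[:3]+np.c_[np.full(73,x),.128+.015*np.cos(t),z+.015*np.sin(t)]@F.T);print(z,x,m.min(0),m.max(0))
for l in["large_socket_center","largest_socket","middle_socket"]:
    for d in outline_of(l,"wrist")[:4]:print(l,round(d["score"],2),d["rect"])
    for d in landmark_of(l,"wrist")[:4]:print(l,round(d["score"],2),d["xy"])
print("pred centre",proj(C,q[:3]+F@[0,.128,.015]))
cv2.imwrite("pics/c6.png",im)
E
```

```text
clock: 12.35
position: [0.5205, 0.2823, 0.0702]
force: [9.5, -4.7, 35.0]
grip_width: 0.027
finger_force: 106.0
clock: 12.85
position: [0.5205, 0.2823, 0.0707]
force: [-0.2, -0.5, -0.2]
grip_width: 0.04
finger_force: 0.0
clock: 13.35
position: [0.5686, 0.2664, 0.1911]
force: [0.8, -0.3, -0.3]
grip_width: 0.0399
finger_force: 0.0
clock: 13.55
position: [0.5673, 0.2642, 0.19]
force: [-0.1, -0.2, -0.9]
grip_width: 0.04
finger_force: 0.0
0.015 0.039 [276.1003 127.1299] [312.3779 128.5078]
0.015 -0.039 [278.5335 212.4319] [312.6144 223.3822]
0.02 0.039 [275.2779 127.3278] [312.2688 128.7611]
0.02 -0.039 [277.8363 214.1038] [312.5198 225.4446]
0.03 0.039 [273.533  127.7468] [312.0372 129.3013]
0.03 -0.039 [276.3689 217.6222] [312.3205 229.8064]
large_socket_center 0.73 [538.6, 197.4, 583.8, 228.1]
large_socket_center 0.67 [536.7, 13.0, 585.9, 85.1]
large_socket_center 0.63 [275.0, 127.0, 308.9, 220.7]
large_socket_center 0.6 [617.7, 126.4, 638.9, 172.1]
large_socket_center 0.9 [294.1, 174.7]
large_socket_center 0.72 [561.3, 48.8]
large_socket_center 0.62 [561.2, 214.3]
largest_socket 0.29 [538.0, 175.3]
middle_socket 0.17 [631.2, 148.9]
pred centre [[294.7584 173.9038]]
```

```bash
M="python3 -m inch"
g(){ grep -E 'clock|position|rot|width' ; }
$M '[[0,0,-0.01,0,0.105,0,0.5],[0,0,-0.01,0,0.105,0,0.5],[0,0,0,0,0.105,0,0.5],[0,0,0,0,0.105,0,0.5],[0,0,0,0,0.1036,0,0.5]]'|g
$M '[[0,0,0,0,0,-0.052,0.58],[-0.0037,0.0384,0,0,0,0,0.58],[-0.0037,0.0384,0,0,0,0,0.58],[-0.0037,0.0384,0,0,0,0,0.58],[-0.0037,0.0384,0,0,0,0,0.58]]'|g
$M '[[-0.0037,0.0384,0,0,0,0,0.58],[-0.0037,0.0384,0,0,0,0,0.58],[-0.0037,0.0384,0,0,0,0,0.58],[-0.0037,0.0384,0,0,0,0,0.58],[-0.0037,0.0384,0,0,0,0,0.58]]'|g
$M '[[-0.0037,0.0384,0.02,0,0,0,0.58],[-0.0037,0.0384,0.02,0,0,0,0.58],[-0.0037,0.0384,0.025,0,0,0,0.58],[-0.0037,0.0384,0.025,0,0,0,0.58],[-0.0037,0.0384,0,0,0,0,0.58]]'|g
$M '[[0,0,0,0,0,0,0.58],[0,0,0,0,0,0,0.58]]'|g
cat > see.py <<'E'
from h import *
np.set_printoptions(precision=4,suppress=True)
C=cam("wrist");im=grab_frame("wrist")[:,:,::-1];cv2.imwrite("pics/w7.png",im)
l="small_socket_center"
print([(round(d["score"],2),np.round(d["xy"],1),atz(C,d["xy"],.016)) for d in landmark_of(l,"wrist")][:4])
for d in outline_of(l,"wrist")[:3]:
    ys,xs=np.nonzero(d["region"]);P=np.array([atz(C,q,.016)[:2] for q in np.c_[xs,ys]]).astype(np.float32)*1000;print(round(d["score"],2),d["rect"],cv2.minAreaRect(P),im[ys,xs].mean(0))
E
python3 see.py
```

```text
clock: 14.4
position: [0.576, 0.265, 0.2075]
tool_rot: [-3.141, -0.004, 0.046]
grip_width: 0.0428
clock: 14.9
position: [0.576, 0.1091, 0.207]
tool_rot: [-3.142, 0.001, 0.098]
grip_width: 0.0357
clock: 15.4
position: [0.5763, -0.0838, 0.207]
tool_rot: [-3.141, 0.0, 0.098]
grip_width: 0.0359
clock: 15.9
position: [0.5751, -0.276, 0.1136]
tool_rot: [-3.139, 0.005, 0.098]
grip_width: 0.0361
clock: 16.1
position: [0.5765, -0.2757, 0.1167]
tool_rot: [-3.141, 0.001, 0.096]
grip_width: 0.0357
[(0.91, array([453.8, 285.3]), array([ 0.504 , -0.4162,  0.016 ])), (0.56, array([322.2, 212.9]), array([ 0.5664, -0.2807,  0.016 ]))]
0.85 [308.0, 160.0, 335.2, 258.7] ((567.0813598632812, -279.18634033203125), (84.13278198242188, 23.888816833496094), 4.903478622436523) [189.1186 185.3946 186.3341]
0.81 [432.6, 248.6, 465.4, 289.2] ((519.2078247070312, -406.9598693847656), (61.092140197753906, 22.95425033569336), 37.595401763916016) [152.9192 157.6401  62.5475]
0.75 [405.0, 83.0, 497.9, 118.9] ((671.83251953125, -379.7140197753906), (24.565593719482422, 87.15387725830078), 5.103102684020996) [ 85.0884 164.0304  72.7878]
```

```bash
M="python3 -m inch"
g(){ grep -E 'clock|position|rot|width|force' ; }
$M '[[-0.0087,0.002,0.02,0,0,0,0.58],[0,0,0.03,0,0,0,0.58],[0,0,0.02,0,0,0,0.58],[0,0,0.02,0,0,0,0.58],[0,0,0.01,0,0,0,0.58]]'|g
$M '[[0,0,0.006,0,0,0,0.58],[0,0,0.005,0,0,0,0.58],[0,0,0,0,0,0,0.58]]'|g
$M '[[0,0,0,0,0,0,0.63],[0,0,0,0,0,0,0.68],[0,0,0,0,0,0,0.75],[0,0,0,0,0,0,0.85],[0,0,0,0,0,0,0.85]]' 80|g
```

```text
clock: 16.75
position: [0.5681, -0.2767, 0.0158]
tool_rot: [-3.141, 0.001, 0.099]
force: [0.1, -0.1, 0.0]
grip_width: 0.0358
finger_force: 0.0
clock: 17.05
position: [0.5684, -0.278, 0.0062]
tool_rot: [3.142, 0.0, 0.098]
force: [-0.8, 0.7, 0.2]
grip_width: 0.0362
finger_force: 0.0
clock: 17.55
position: [0.5686, -0.2783, 0.007]
tool_rot: [3.141, -0.0, 0.097]
force: [-2.3, 0.9, 9.9]
grip_width: 0.0213
finger_force: 78.0
```

```bash
M="python3 -m inch"
g(){ grep -E 'clock|position|rot|width' ; }
$M '[[0,0,-0.005,0,0,0,0.85],[0,0,-0.02,0,0,0,0.85],[0,0,-0.035,0,0,0,0.85],[0,0,-0.045,0,0,0,0.85],[0,0,-0.045,0,0,0,0.85]]' 100|g
$M '[[0,0,-0.04,0,0,0,0.85],[0.0034,-0.0391,-0.02,0,0,0,0.85],[0.0034,-0.0391,0,0,0,0,0.85],[0.0034,-0.0391,0,0,0,0,0.85],[0.0034,-0.0391,0,0,0,0,0.85]]'|g
$M '[[0.0034,-0.0391,0,0,0,0,0.85],[0.0034,-0.0391,0,0,0,0,0.85],[0.0034,-0.0391,0,0,0,0,0.85],[0.0034,-0.0391,0,0,0,0,0.85],[0.0034,-0.0391,0,0,0,0,0.85]]'|g
$M '[[0.0034,-0.0391,0,0,0,0,0.85],[0.0034,-0.0391,0,0,0,0,0.85],[0,0,0,0,0,0.052,0.85],[0,0,0,0,-0.1047,0,0.85],[0,0,0,0,-0.1047,0,0.85]]'|g
$M '[[0,0,0,0,-0.1047,0,0.85],[0,0,0,0,-0.1047,0,0.85],[0,0,0,0,-0.1047,0,0.85],[0,0,0,0,0,0,0.85],[0,0,0,0,0,0,0.85]]'|g
cat > rel.py <<'E'
from h import *
np.set_printoptions(precision=4,suppress=True)
p,r=tool();q=np.load("rail.npy");F=(R.from_euler("z",q[3])*R.from_euler("y",np.pi/6)).as_matrix()
s=telemetry.observe()
print("TCP in clip",F.T@(p-q[:3]),"rot",R.from_matrix(r.T@F@np.diag([1,-1,-1])).as_rotvec(),"F clip",F.T@s["force"],s["moment"],s["grip_width"])
E
python3 rel.py
python3 - <<'E'
from h import *
C=cam("wrist");p,r=tool();im=grab_frame("wrist")[:,:,::-1];cv2.imwrite("pics/w8.png",im)
for d in outline_of("small_socket_center","wrist")[:3]: print(round(d["score"],2),d["rect"])
t=np.linspace(0,2*np.pi,73)
for dx in(-.003,0,.003):
    c=np.c_[np.full(73,.039+dx),.012*np.cos(t),-.009+.012*np.sin(t)];q=proj(C,p+c@r.T);print(dx,q.min(0),q.max(0))
E
```

```text
clock: 18.05
position: [0.5679, -0.278, 0.1578]
tool_rot: [-3.141, 0.001, 0.098]
grip_width: 0.0207
clock: 18.55
position: [0.5663, -0.1198, 0.2167]
tool_rot: [3.141, -0.0, 0.097]
grip_width: 0.0203
clock: 19.05
position: [0.5643, 0.0765, 0.2165]
tool_rot: [3.141, -0.0, 0.097]
grip_width: 0.0207
clock: 19.55
position: [0.5633, 0.154, 0.2174]
tool_rot: [-3.141, 0.212, 0.047]
grip_width: 0.021
clock: 20.05
position: [0.5638, 0.1536, 0.2156]
tool_rot: [-3.141, 0.523, 0.046]
grip_width: 0.0204
TCP in clip [-0.04   -0.0013  0.1493] rot [ 0.0002 -0.0011  0.0006] F clip [ 0.359  0.097 -0.921] [ 0.0502 -0.5724  0.0222] 0.02039019067026245
0.92 [290.4, 175.9, 345.9, 333.4]
0.86 [622.1, 149.5, 634.8, 188.0]
-0.003 [289.28531852 184.40711638] [344.00947185 197.43143265]
0 [289.13781932 178.24047618] [344.15668735 190.17117645]
0.003 [288.99777836 172.02373245] [344.29704171 182.82731979]
```

```bash
M="python3 -m inch"
g(){ grep -E 'position|force:|width' ; }
$M '[[0.02,-0.001,0.01,0,0,0,0.85],[0.0195,-0.0011,0.025,0,0,0,0.85],[0,0,0.03,0,0,0,0.85],[0,0,0.03,0,0,0,0.85],[0,0,0.014,0,0,0,0.85]]'|g
$M '[[0,0,0.005,0,0,0,0.85],[0,0,0,0,0,0,0.85]]'|g
python3 rel.py
$M '[[0,0,0.005,0,0,0,0.85],[0,0,0.005,0,0,0,0.85]]'|g
$M '[[0,0,0.004,0,0,0,0.85],[0,0,0,0,0,0,0.85]]'|g
$M '[[0,0,0.004,0,0,0,0.85],[0,0,0,0,0,0,0.85]]'|g
python3 rel.py
```

```text
position: [0.5416, 0.1546, 0.1012]
force: [-0.2, 0.4, -0.5]
grip_width: 0.0208
finger_force: 98.2
position: [0.5409, 0.1547, 0.0984]
force: [0.9, 0.5, -0.9]
grip_width: 0.0207
finger_force: 98.2
TCP in clip [-0.0012  0.0008  0.0364] rot [ 0.0004 -0.0013  0.0009] F clip [ 1.2771  0.4451 -0.3227] [ 0.0899 -0.6135  0.0606] 0.02070308713836322
position: [0.5363, 0.1546, 0.0895]
force: [0.2, -0.0, -0.7]
grip_width: 0.0209
finger_force: 98.2
position: [0.5339, 0.1543, 0.0854]
force: [1.9, 0.1, -1.3]
grip_width: 0.0205
finger_force: 98.3
position: [0.5321, 0.1542, 0.082]
force: [3.3, 0.2, 0.8]
grip_width: 0.0207
finger_force: 98.5
TCP in clip [-0.0006  0.0007  0.0178] rot [ 0.0001 -0.0006  0.0005] F clip [2.4632 0.0176 2.3048] [ 0.0266 -1.1655  0.0459] 0.020733741640477664
```

```bash
M="python3 -m inch"
g(){ grep -E 'position|force:|width' ; }
$M '[[0,0,0.004,0,0,0,0.85],[0,0,0,0,0,0,0.85]]'|g
$M '[[0,0,0.004,0,0,0,0.85],[0,0,0,0,0,0,0.85]]'|g
$M '[[0,0,0.003,0,0,0,0.85],[0,0,0,0,0,0,0.85]]'|g
python3 rel.py
$M '[[0,0,0.002,0,0,0,0.85],[0,0,0,0,0,0,0.85]]'|g
$M '[[0,0,0.001,0,0,0,0.85],[0,0,0,0,0,0,0.85]]'|g
python3 rel.py
```

```text
position: [0.5297, 0.1541, 0.0782]
force: [3.1, -0.3, -1.0]
grip_width: 0.0206
finger_force: 98.4
position: [0.5273, 0.1539, 0.0745]
force: [0.9, -0.0, -5.6]
grip_width: 0.0202
finger_force: 98.3
position: [0.5258, 0.1539, 0.072]
force: [-0.6, -0.1, -6.8]
grip_width: 0.0208
finger_force: 98.1
TCP in clip [-0.0011  0.0006  0.006 ] rot [0.0006 0.0014 0.0007] F clip [ 2.8782 -0.0676 -6.1329] [ 0.0286 -0.9332  0.036 ] 0.020779547174441106
position: [0.5255, 0.1539, 0.0713]
force: [1.0, -1.3, 7.6]
grip_width: 0.0208
finger_force: 99.6
position: [0.5255, 0.1539, 0.0712]
force: [3.1, -1.1, 16.8]
grip_width: 0.0208
finger_force: 100.4
TCP in clip [-0.001   0.0007  0.0051] rot [ 0.0001 -0.001   0.0005] F clip [-5.7508 -1.1888 16.0255] [-0.3693  0.6942  0.2106] 0.0207683993882044
```

Clicked (pull-in, then seat contact). Press a touch more, release, retreat and look.

```bash
M="python3 -m inch"
g(){ grep -E 'clock|position|force:|width' ; }
$M '[[0,0,0.0015,0,0,0,0.85],[0,0,0,0,0,0,0.85]]'|g
$M '[[0,0,-0.002,0,0,0,0.75],[0,0,-0.0015,0,0,0,0.65],[0,0,0,0,0,0,0.57],[0,0,0,0,0,0,0.57],[0,0,0,0,0,0,0.57]]'|g
$M '[[0,0,-0.01,0,0,0,0.57],[0,0,-0.02,0,0,0,0.57],[0,0,-0.035,0,0,0,0.57],[0,0,-0.04,0,0,0,0.57],[-0.03,0,-0.03,0,0,0,0.57]]'|g
$M '[[-0.02,0,-0.02,0,0,0,0.57],[0,0,0,0,0,0,0.57],[0,0,0,0,0,0,0.57]]'|g
python3 - <<'E'
from h import *
np.set_printoptions(precision=4,suppress=True)
C=cam("wrist");im=grab_frame("wrist")[:,:,::-1];cv2.imwrite("pics/w9.png",im)
q=np.load("rail.npy");F=(R.from_euler("z",q[3])*R.from_euler("y",np.pi/6)).as_matrix();t=np.linspace(0,2*np.pi,73)
for k,rr in((.128,.015),(0,.012)):
    m=np.vstack([proj(C,q[:3]+np.c_[np.full(73,x),k+rr*np.cos(t),rr+rr*np.sin(t)]@F.T) for x in(.039,-.039)]);print(k,"pred",m.min(0),m.max(0))
for l in["large_socket_center","small_socket_center"]:
    for d in outline_of(l,"wrist")[:4]:print(l,round(d["score"],2),d["rect"])
E
```

```text
clock: 22.65
position: [0.5255, 0.1539, 0.071]
force: [5.8, -3.2, 32.4]
grip_width: 0.0206
finger_force: 102.4
clock: 23.15
position: [0.5257, 0.154, 0.0714]
force: [0.5, -0.2, 0.1]
grip_width: 0.0366
finger_force: 0.0
clock: 23.65
position: [0.5691, 0.1556, 0.2042]
force: [0.8, 0.1, 0.0]
grip_width: 0.0367
finger_force: 0.0
clock: 23.95
position: [0.5603, 0.1555, 0.2316]
force: [0.1, -0.1, -0.5]
grip_width: 0.0369
finger_force: 0.0
0.128 pred [171.2124  97.9683] [204.7997 180.7261]
0 pred [305.1142  92.4277] [331.1197 178.2341]
large_socket_center 0.89 [169.4, 97.4, 200.1, 178.2]
large_socket_center 0.65 [443.0, 0.0, 492.1, 44.7]
large_socket_center 0.61 [479.5, 172.4, 529.1, 203.8]
small_socket_center 0.88 [302.5, 90.8, 332.0, 179.3]
small_socket_center 0.86 [621.0, 145.7, 633.3, 180.9]
small_socket_center 0.67 [158.1, 106.2, 216.5, 173.5]
```

View pics/w9.png

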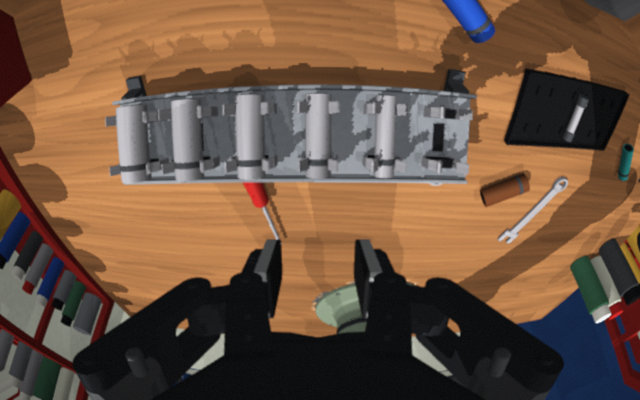

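The picture shows five sockets seated in descending size from (132,140) to (387,135), with the last clip at (438,135) empty. The extension bar is still in the tray at (577,117).

```bash
python3 -c "
from workcell import bot;print(bot.job_done())"
```

```text
the job is handed in; nothing more can be done
None
```

Both loose sockets are clicked home on the rail, so all five run 34, 30, 27, 24, 20 mm with the end clip empty, the extension bar is still in its tray, and the job was handed in at about 24 s.

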